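# Reset the stop screw of the strip jig

### The arm

A 7-joint arm with a two-finger parallel gripper is mounted at the origin on the work surface. World frame = base frame: x ahead of the robot, y to its left, z up, the work surface at z = 0. Lengths are in mm, angles in rad, forces in N, time in s.
With the tool pointing down it reaches from about 400 to 875 mm from the base axis. Payload 4.4 kg.
Tool frame: the origin (TCP) lies at the very end of the fingers, on their centre line; the grasp point (between the pads) lies 19 mm behind it (ctrl.grip_depth is the distance from the TCP to the grasp point, in mm); z points along the fingers, x is the direction in which the jaws open and shut, and the axes are right-handed (so a half turn about z gives the same grasp; the last joint's range is limited). The gripper opens to 85 mm and grips with 20 to 120 N. Pads are 22 mm wide; open, the fingers measure 114 mm over their backs; the gripper's body (76 mm by 85 mm) begins 54 mm behind the grasp point. The pads swing forward as they close: fully open they stand 13 mm farther back than shut.
Start: joints at [1.265, 0.628, 0.038, 1.517, -0.027, 0.996, -0.02], TCP at [154.408, -631.408, 231.313] pointing down, gripper open.
Joint ranges: [-3.06, 3.06], [-0.37, 2.12], [-1.25, 1.32], [0.18, 2.47], [-1.1, 4.24], [0.23, 1.98], [-2.94, 2.94]. Speed limits (rad/s): [2.57, 2.57, 3.14, 3.14, 3.14, 3.14, 3.14].

### API

Orientations are given as [roll, pitch, yaw] about the fixed x, y, z axes, in that order (R = Rz(yaw) Ry(pitch) Rx(roll)).
In Python, from cell import ctrl gives the robot as it stands.
- The arm moves only by the shell command python3 -m creep 'ROWS'. ROWS is JSON, a list of rows, each an object with "hand": the opening, from 0 (shut) to 1 (fully open); "travel": the shift along the tool's x, y, z in cm, a list of three; "angular": the turn, a rotation vector about the tool's x, y, z in degrees, a list of three. In form: [{"hand": hand, "travel": [tx, ty, tz], "angular": [rx, ry, rz]}, ...]. A call has 1 to 20 rows; each row is the pose to reach, as a shift and turn from the pose measured when the call began, along the tool's axes at that moment; what a row does not reach only later rows make up. A row lasts 1/10 s, in which the tool goes at most 50 mm and 8.59 degrees, less where a joint would pass 70% of its speed; a pose out of reach is approached as far as the arm can. A call with a gripper value outside its range is refused whole. The fingers move at their own pace and stop on an object; the grip force is fixed at half the most. Time passes only in rows, so rows that repeat a pose let the fingers close. It gives the time, the measured TCP pose, the force and the opening at its end, in the units of the state.
- ctrl.read_state(): the state, without advancing time (a new reading comes with each control period).
- ctrl.get_image(name): name is "scene" or "top" or "wrist"; returns a dict with "frame" (384x512x3 uint8, red, green, blue), "fx", "fy", "cx", "cy" (pixels), "D" ([k1, k2, p1, p2, k3] as OpenCV has them; the pictures are not rectified), "origin" and "orientation" of the camera in the world. Camera axes: x right, y down, z forward; pixel columns grow to the right and rows downward; lengths in mm; the calibration is good to about 2 mm. A picture is of the moment at which its call begins. There is no depth.
- ctrl.finish_job(): hands the job in, once; it reports no verdict.
Trained networks look in the newest picture that a camera, given by its name, has taken for a name from the list of things; names that differ only in an ending like _2 or _b are one class to them, and where a whole thing is asked for, a point or a joint stands for the part that bears it (a point fixed in the world has none). Each returns a list of dicts, best first, with "confidence" (0 to 1); they miss things now and then, are a little off and sometimes report something else, mostly with a low value. They report only what shows in the picture. A call takes as long as a camera call.
- ctrl.regions_of(camera, thing): "region" (384x512 bool, what is visible of it).
- ctrl.spot_point(camera, thing): "at" ([x, y, z] in mm, in world coordinates, good to about 4 mm: a listed point, or the origin of a listed thing).
The state is a dict: "clock": time; "qpos": joint angles; "qd": joint speeds; "tau": joint torques, N m; "eef_pos": TCP position; "tool_rot": TCP orientation; "force": force on the tool from outside, world axes, zero at the start; "torque": the same for the moment, N m; "width": finger opening in mm.
Only numpy, scipy, OpenCV 4.12 (cv2) and the standard library are available. Lean on these libraries where they do the work, as an engineer would, in place of code of your own. Each camera call takes 0.05 s, during which the arm holds its last target. There are 200 camera calls.

### The job

The stop screw of the small grey jig stands clear of the steel strip lying under it: back off its lever lock nut, which is only lightly nipped, by about an eighth of a turn, wind the stop screw down with its crank until the foot just bears on the strip with a light, definite pressure, then pull the lock nut firmly tight, tighter than it was, without forcing it. Touch nothing else on the table, leave the strip where it lies, and let go of everything at the end.

Things in the scene. Friction and masses are not known exactly. Their poses are not given: they have to be found in the camera images.
- jig: Small C-shaped bench jig of grey painted steel bolted to a dark base plate, fixed. Origin: under the vertical axis of the screw, at the underside of the base plate (on the board, 4 mm above the table). z up. Base plate 110 (x) by 200 (y) by 12 mm, centred 20 mm to +y; column (50 by 40 mm) 55 to 95 mm to +y of the axis; head 50 mm wide over it, its top 90 mm above the origin. The lock nut and the screw turn about the axis through the origin.
- jig_axis (a point): Point on the turning axis of nut and screw at the top of the jig's head, 90 mm above the jig's origin.
- nut_pin_top (a point): Centre of the top end of the nut's handle: an upright black round grip, 12 mm diameter, 25 mm tall, that spins freely, at the end of the flat steel lever of the lock nut, 75 mm from the axis. The lever's top is 108 mm above the jig's origin, the grip's top 133 mm. From above, clockwise tightens and anticlockwise loosens.
- locknut (a joint): Turn of the lock nut, rad: 0 at the start (only lightly nipped), grows as it is loosened (anticlockwise from above); stops at 1.3. Turned back, it meets the jig again between about 0.05 and 0.15 and is firmly tight between about -0.05 and -0.3, differently from start to start: feel it. It stays where it is left.
- nut_face: The underside of the lock nut (hidden, on the axis at the head's top). It rises 4.5 mm per rad of loosening; tight, it locks the screw. Running free the nut drags 2 to 3 N at its grip; once it bears, the pull rises by about 1 N per 0.03 rad, a little jerkily. A steady pull of 9 to 11 N at the grip is firmly tight; under 8 N is too little, over 15 N is forcing it.
- crank_pin_top (a point): Centre of the top end of the screw's crank grip: an upright black round grip, 12 mm diameter, 24 mm tall, that spins freely, at the end of the short crank, 30 mm from the axis. The crank's top is 134 mm above the jig's origin, the grip's top 158 mm; it stays at that height. From above, clockwise winds the foot down.
- screw (a joint): Turn of the stop screw, rad: 0 at the start, grows as it is wound down (clockwise from above); range -0.5 to 5. The foot goes down 2.55 mm per rad; it starts 3 to 9 mm clear of the strip. Free, it drags 2.5 to 3.3 N at the crank's grip; when the foot bears, this rises by about 1.5 N within 0.1 rad, which is right; 0.15 rad more is too much. It stays where left.
- screw_foot: The lower end of the stop screw with its round foot, 14 mm diameter, under the jig's head; it turns and descends with the crank. Its origin lies on the axis, 50 mm above the foot's underside.
- foot_bottom (a point): Centre of the underside of the screw's foot.
- strip: Flat steel mending strip, 90 by 18 by 4 mm, 60 g, a hole near each end, lying loose along x of the jig in the channel (1 mm side play, ridges 2.5 mm high) of an aluminium packing block under the screw. Origin: centre of its underside. The block's height differs from start to start.
- strip_top (a point): Centre of the strip's upper face.
- brace_a: Flat dark steel corner brace, arms 75 by 16 mm, 4 mm thick, loose on the board on the robot's side of the jig; a bystander. Origin: middle of the corner, underside.
- brace_b: Flat dark steel corner brace, arms 90 by 16 mm, 4 mm thick, loose on the board beyond the jig; a bystander. Origin: middle of the corner, underside.
- screwdriver: Screwdriver with an orange handle lying on the board; a bystander.
- bolt: Loose steel bolt, 56 mm long, lying on the board; a bystander.
- spacer: White plastic spacer ring, 28 mm diameter, 12 mm high; a bystander.
- screw_tray: Open grey plastic tray, 100 by 140 by 35 mm; a bystander.

How it is judged (in metres and radians):
On the way, in this order (a step that is already met when the one before it is completed fails the run):
1. the lock nut is loosened by at least 0.5 rad before the screw has been turned (value of joint locknut above 0.5 rad and value of joint screw between -0.25 and 0.25 rad), for 0.1 s.
2. the screw's foot bears on the strip (over 2 N) while the nut is still loose (contact force between screw_foot and strip above 2 N and value of joint locknut above 0.3 rad), for 0.2 s.
3. the lock nut is tight again: its face bears on the jig with over 32 N (contact force between nut_face and jig above 32 N), for 0.2 s.
At the end, for the whole second after the job is handed in: The nut's face bears on the jig with 32 to 130 N, the screw's foot bears on the strip with 2 to 40 N, the strip lies still within 8 mm of where it started, and the robot has let go (contact force between nut_face and jig above 32 N and contact force between screw_foot and strip between 2 and 40 N and distance of strip from where it was at the start of the episode below 0.008 m and linear speed of strip below 0.01 m/s); the robot touches nothing.
It fails at once if the screw's foot presses the strip with more than 40 N (contact force between screw_foot and strip above 40 N).
It fails at once if the lock nut is forced: its face bears on the jig with more than 130 N (contact force between nut_face and jig above 130 N).
It fails at once if the strip is shifted by more than 8 mm (distance of strip from where it was at the start of the episode above 0.008 m).
It fails at once if one of the other loose things on the table is pushed more than 20 mm (distance of any of brace_a, brace_b, screwdriver, bolt, spacer, screw_tray from where it was at the start of the episode above 0.02 m).
It also fails if it takes over 72 s, if anything falls off the work surface, if the arm or the gripper's body presses on something with over 40 N, if the wrist force passes 120 N, or if a joint passes its speed limit or range.

## Working session

There is one attempt and no reset: what is moved stays moved. The work goes in short steps, Python scripts to look and compute and a shell command to move; the robot and the scene stay as the last step left them, time stands still between calls to the robot, and variables do not carry over. Pictures are saved under pics/ and viewed, about 8 in all and at most 12, crops included, and the job is handed in when it is done.

```bash
mkdir -p pics; ls; python3 - <<'E'
from cell import ctrl
import cv2,numpy as np
s=ctrl.read_state();print({k:np.round(v,3).tolist() for k,v in s.items()})
ims=[]
for c in ("scene","top"):
    im=ctrl.get_image(c);ims.append(im["frame"])
    print(c,np.round(im["origin"]),np.round(im["orientation"],2),im["fx"])
    for t in ("jig_axis","nut_pin_top","crank_pin_top","jig","strip_top"):
        print(t,[(round(d["confidence"],2),np.round(d["at"],1).tolist()) for d in ctrl.spot_point(c,t)[:2]])
cv2.imwrite("pics/a.png",cv2.resize(np.vstack(ims)[:,:,::-1],None,fx=.78,fy=.78))
cv2.imwrite("pics/top.png",ims[1][:,:,::-1])
cv2.imwrite("pics/scene.png",ims[0][:,:,::-1])
E
```

```text
pics
{'clock': 0.0, 'qpos': [1.265, 0.629, 0.038, 1.518, -0.027, 0.996, -0.02], 'qd': [0.002, -0.0, -0.0, 0.001, -0.002, 0.001, -0.001], 'tau': [0.0, -56.34, 1.226, -19.344, 0.011, 0.011, 0.0], 'eef_pos': [154.269, -630.778, 230.39], 'tool_rot': [3.142, 0.002, -1.331], 'force': [0.434, 0.317, 0.094], 'torque': [-0.051, -0.037, 0.027], 'width': 85.492}
scene [1182.  133. 1000.] [-2.54  0.    1.83] 471.0258125386753
jig_axis [(0.66, [507.1, 132.3, 96.2]), (0.46, [421.2, -287.1, 5.3])]
nut_pin_top [(0.62, [504.7, 127.3, 6.9]), (0.47, [553.5, 188.9, 131.0])]
crank_pin_top [(0.52, [521.0, 103.1, 163.8]), (0.36, [646.0, 57.2, 4.5])]
jig [(0.88, [501.4, 127.3, 6.3]), (0.24, [505.0, 128.8, 97.1])]
strip_top [(0.69, [568.1, -357.4, 1.5]), (0.68, [505.4, 134.1, 37.6])]
top [ 421.  -15. 1068.] [-2.99  0.   -1.6 ] 379.21661608394504
jig_axis [(0.8, [512.7, 130.3, 91.5]), (0.5, [559.0, 185.3, 137.5])]
nut_pin_top [(0.67, [510.8, 132.6, 89.1]), (0.51, [556.9, 183.3, 138.3])]
crank_pin_top [(0.38, [516.0, 102.3, 165.5])]
jig [(0.77, [501.4, 130.2, 1.0])]
strip_top [(0.65, [499.5, 129.9, 35.2]), (0.5, [387.5, 118.1, 8.1])]
```

View pics/a.png

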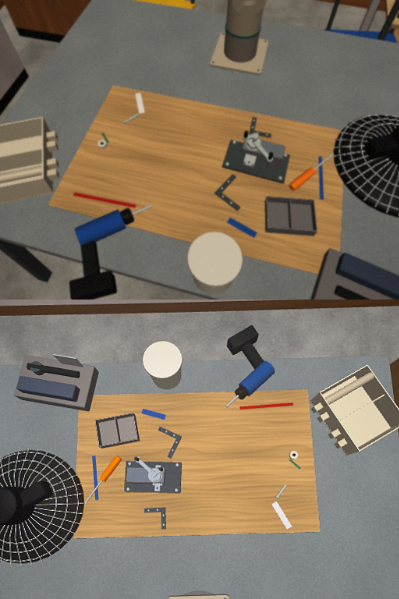

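The scene picture shows the jig at about (256,158) in the reduced image. The top view has it at (153,476), with the lever pointing up-left. I'll zoom in.

```bash
cat > h.py <<'E'
import cv2,numpy as np
from scipy.spatial.transform import Rotation as R
def proj(im,P):
    Rw=R.from_euler('xyz',im["orientation"]).as_matrix()
    K=np.array([[im["fx"],0,im["cx"]],[0,im["fy"],im["cy"]],[0,0,1]])
    P=np.atleast_2d(np.array(P,float))
    r=Rw.T
    return cv2.projectPoints(P,cv2.Rodrigues(r)[0],-r@np.array(im["origin"]),K,np.array(im["D"],float))[0].reshape(-1,2)
def ray(im,uv,z):
    K=np.array([[im["fx"],0,im["cx"]],[0,im["fy"],im["cy"]],[0,0,1]])
    n=cv2.undistortPoints(np.array([[uv]],float),K,np.array(im["D"],float)).ravel()
    d=R.from_euler('xyz',im["orientation"]).as_matrix()@[*n,1]
    o=np.array(im["origin"]);return o+d*(z-o[2])/d[2]
E
python3 - <<'E'
from cell import ctrl
from h import *
out=[]
for c in ("scene","top"):
    im=ctrl.get_image(c)
    p=proj(im,[[508,131,94],[555,186,137],[518,103,162]]);print(c,p.round(1).tolist())
    u,v=p[0].astype(int);x0,y0=u-50,v-50
    f=cv2.resize(im["frame"][y0:y0+100,x0:x0+100],(400,400),interpolation=2)[:,:,::-1].copy()
    for q in p: cv2.circle(f,tuple(int(a) for a in (q-[x0,y0])*4),3,(0,0,255),1)
    out.append(f);print(x0,y0)
cv2.imwrite("pics/b.png",np.hstack(out))
E
```

```text
scene [[323.8, 185.0], [347.0, 195.4], [314.5, 168.3]]
273 135
top [[199.3, 223.5], [174.4, 203.7], [206.7, 216.6]]
149 173
```

View pics/b.png

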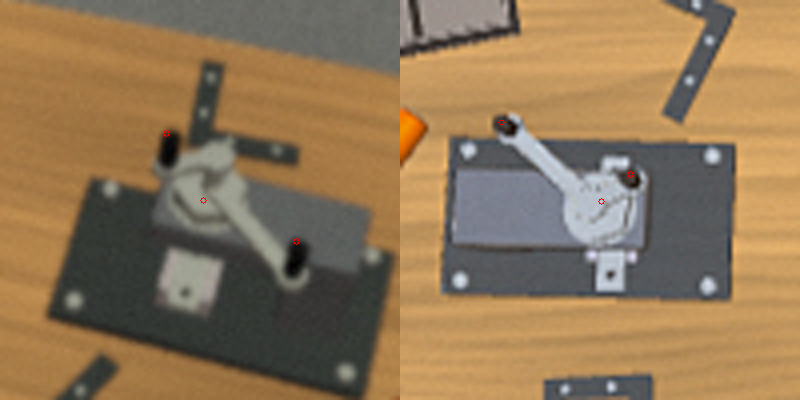

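The crops show the nut grip at (500,122) and the crank grip at (630,175) in the right panel, with the column toward +y. The network points at about (555,186) and (518,103) match, with the axis near (508,131). I'll move above the nut grip by way of a mid point.

```bash
cat >> h.py <<'E'
def rel(s,xyz,yawdeg):
    R0=R.from_euler('xyz',s["tool_rot"])
    t=R0.inv().apply(np.array(xyz)-s["eef_pos"])/10
    a=(R0.inv()*R.from_euler('xyz',[180,0,yawdeg],degrees=True)).as_rotvec(degrees=True)
    return t.round(2).tolist(),a.round(1).tolist()
E
python3 - <<'E'
from cell import ctrl
from h import *
s=ctrl.read_state()
print(rel(s,[560,-220,240],-41));print(rel(s,[553,180,220],-41))
E
```

```text
([-30.33, -49.17, -0.86], [-0.0, -0.0, -35.3])
([-69.35, -57.99, 1.13], [-0.0, -0.0, -35.3])
```

```bash
A='{"hand":1,"travel":[0,0,0],"angular":[0,0,0]}'; python3 -m creep '[{"hand":0.6,"travel":[-30.3,-49.2,-0.9],"angular":[0,0,-35]},{"hand":0.6,"travel":[-30.3,-49.2,-0.9],"angular":[0,0,-35]},{"hand":0.6,"travel":[-30.3,-49.2,-0.9],"angular":[0,0,-35]},{"hand":0.6,"travel":[-30.3,-49.2,-0.9],"angular":[0,0,-35]},{"hand":0.6,"travel":[-30.3,-49.2,-0.9],"angular":[0,0,-35]},{"hand":0.6,"travel":[-30.3,-49.2,-0.9],"angular":[0,0,-35]},{"hand":0.6,"travel":[-30.3,-49.2,-0.9],"angular":[0,0,-35]},{"hand":0.6,"travel":[-30.3,-49.2,-0.9],"angular":[0,0,-35]},{"hand":0.6,"travel":[-30.3,-49.2,-0.9],"angular":[0,0,-35]},{"hand":0.6,"travel":[-30.3,-49.2,-0.9],"angular":[0,0,-35]},{"hand":0.6,"travel":[-69.3,-58,1.1],"angular":[0,0,-35]},{"hand":0.6,"travel":[-69.3,-58,1.1],"angular":[0,0,-35]},{"hand":0.6,"travel":[-69.3,-58,1.1],"angular":[0,0,-35]},{"hand":0.6,"travel":[-69.3,-58,1.1],"angular":[0,0,-35]},{"hand":0.6,"travel":[-69.3,-58,1.1],"angular":[0,0,-35]},{"hand":0.6,"travel":[-69.3,-58,1.1],"angular":[0,0,-35]},{"hand":0.6,"travel":[-69.3,-58,1.1],"angular":[0,0,-35]},{"hand":0.6,"travel":[-69.3,-58,1.1],"angular":[0,0,-35]},{"hand":0.6,"travel":[-69.3,-58,1.1],"angular":[0,0,-35]},{"hand":0.6,"travel":[-69.3,-58,1.1],"angular":[0,0,-35]}]'
python3 - <<'E'
from cell import ctrl
from h import *
s=ctrl.read_state();print(s["eef_pos"],s["tool_rot"],s["width"],s["force"])
print(rel(s,[553,180,220],-41))
im=ctrl.get_image("wrist");print(im["origin"],im["orientation"])
for t in ("jig_axis","nut_pin_top","crank_pin_top"):
        print(t,[(round(d["confidence"],2),np.round(d["at"],1).tolist()) for d in ctrl.spot_point("wrist",t)[:2]])
cv2.imwrite("pics/w1.png",im["frame"][:,:,::-1])
E
```

```text
clock: 2.7
eef_pos: [552.4, 188.4, 220.4]
tool_rot: [-3.137, 0.003, -0.71]
force: [-0.9, -0.3, -0.8]
width: 51.2
[552.44856386 188.44153857 220.39128659] [-3.13687549  0.00323562 -0.7102219 ] 51.16268784313919 [-0.90632352 -0.29280229 -0.75806397]
([0.59, 0.6, 0.03], [-0.3, 0.2, 0.3])
[601.33884849 244.96782187 363.5715733 ] [ 2.84480415  0.00327915 -0.7100053 ]
jig_axis []
nut_pin_top [(0.75, [559.2, 185.3, 134.9])]
crank_pin_top [(0.78, [516.4, 102.8, 162.8])]
```

View pics/w1.png

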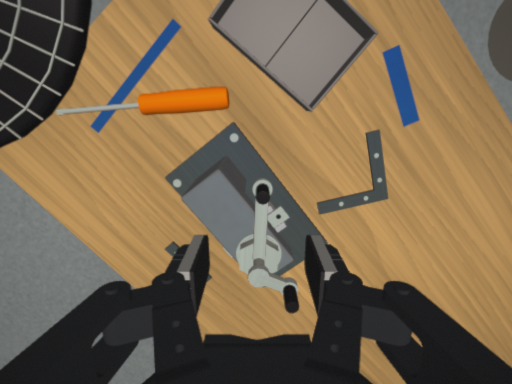

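The wrist picture shows the nut grip at about (263,191), its top near (264,197), and the crank grip at about (291,299), its top near (291,304).

```bash
python3 - <<'E'
from cell import ctrl
from h import *
im=ctrl.get_image("wrist")
f=im["frame"].astype(int).sum(2)<110
for n,(x0,y0,x1,y1),z in (("nut",(250,178,280,208),137),("crank",(280,280,302,314),162)):
    m=np.argwhere(f[y0:y1,x0:x1]);print(n,m.min(0)+[y0,x0],m.max(0)+[y0,x0])
    v=m.max(0)[0]+y0; u=np.median(m[m[:,0]>m.max(0)[0]-8][:,1])+x0
    d=ray(im,(u,v),z); d2=ray(im,(u,v-7),z); print(u,v,d,d2)
    for p in ([555,186,137],[559,185,137],[518,103,162]): print(proj(im,p))
s=ctrl.read_state();print(rel(s,[557.5,185.5,150],-41))
E
```

```text
nut [178 250] [193 258]
253.5 193 [553.74659021 182.39243725 137.        ] [557.67596253 186.83144225 137.        ]
[[251.70570611 188.83687924]]
[[256.23053531 186.59494344]]
[[284.81825205 299.20036748]]
crank [280 280] [302 289]
284.0 302 [515.75271831 101.33962836 162.        ] [520.09322633 106.57099819 162.        ]
[[251.70570611 188.83687924]]
[[256.23053531 186.59494344]]
[[284.81825205 299.20036748]]
([-0.27, -0.92, 7.03], [0.1, -0.1, -0.4])
```

```bash
python3 -m creep '[{"hand":0.6,"travel":[-0.2,-0.9,4],"angular":[0,0,0]},{"hand":0.6,"travel":[-0.2,-0.9,7],"angular":[0,0,0]},{"hand":0.6,"travel":[-0.2,-0.9,8.5],"angular":[0,0,0]},{"hand":0.6,"travel":[-0.2,-0.9,10.2],"angular":[0,0,0]},{"hand":0.6,"travel":[-0.2,-0.9,10.3],"angular":[0,0,0]},{"hand":0,"travel":[-0.2,-0.9,10.3],"angular":[0,0,0]},{"hand":0,"travel":[-0.2,-0.9,10.3],"angular":[0,0,0]},{"hand":0,"travel":[-0.2,-0.9,10.3],"angular":[0,0,0]},{"hand":0,"travel":[-0.2,-0.9,10.3],"angular":[0,0,0]},{"hand":0,"travel":[-0.2,-0.9,10.3],"angular":[0,0,0]},{"hand":0,"travel":[-0.2,-0.9,10.3],"angular":[0,0,0]},{"hand":0,"travel":[-0.2,-0.9,10.3],"angular":[0,0,0]}]'
python3 - <<'E'
from cell import ctrl
from h import *
s=ctrl.read_state();print(s["force"],s["torque"],s["tool_rot"])
im=ctrl.get_image("wrist")
cv2.imwrite("pics/w2.png",im["frame"][150:,100:420][:,:,::-1])
E
```

```text
clock: 4.15
eef_pos: [558.0, 185.3, 118.5]
tool_rot: [3.141, -0.001, -0.723]
force: [-2.6, -0.7, 6.6]
width: 9.2
[-2.64085708 -0.69889801  6.63952164] [0.03193201 0.59804255 0.02629992] [ 3.14111746e+00 -1.49332015e-03 -7.22599955e-01]
```

View pics/w2.png

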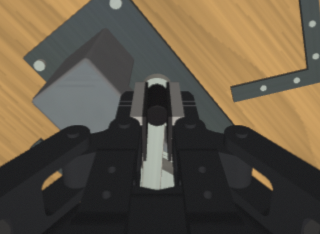

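The grip sits between the pads at about (155,105). Next I'll work out the loosening arc.

```bash
cat >> h.py <<'E'
def arc(s,c,deg):
    "shift in cm (tool axes) and tool turn for turning the TCP by deg (ccw from above) about c"
    p=s["eef_pos"][:2]-np.array(c); a=np.radians(deg)
    q=np.array([[np.cos(a),-np.sin(a)],[np.sin(a),np.cos(a)]])@p-p
    return R.from_euler('xyz',s["tool_rot"]).inv().apply([*q,0]).round(3)/10
def pull(s,c):
    p=s["eef_pos"][:2]-np.array(c); r=np.hypot(*p); a=np.degrees(np.arctan2(p[1],p[0])); u=p/r
    F=s["force"]; return dict(r=r.round(2),ang=a.round(2),rad=(F[:2]@u).round(2),ccw=(u[0]*F[1]-u[1]*F[0]).round(2),fz=F[2].round(2),z=s["eef_pos"][2].round(1),w=round(s["width"],1),t=round(s["clock"],2))
E
python3 - <<'E'
from cell import ctrl
from h import *
s=ctrl.read_state();c=[506.5,130.5];print(pull(s,c))
for d in range(4,50,4): print(d,arc(s,c,d).round(2).tolist())
E
```

```text
{'r': np.float64(75.18), 'ang': np.float64(46.72), 'rad': np.float64(-1.4), 'ccw': np.float64(1.39), 'fz': np.float64(6.37), 'z': np.float64(118.5), 'w': 9.0, 't': 4.2}
4 [-0.52, 0.0, -0.0]
8 [-1.05, 0.04, -0.0]
12 [-1.57, 0.11, -0.0]
16 [-2.08, 0.22, -0.0]
20 [-2.58, 0.37, -0.0]
24 [-3.08, 0.55, -0.0]
28 [-3.56, 0.76, -0.01]
32 [-4.02, 1.01, -0.01]
36 [-4.46, 1.29, -0.01]
40 [-4.89, 1.6, -0.01]
44 [-5.29, 1.94, -0.01]
48 [-5.67, 2.3, -0.01]
```

```bash
python3 -m creep '[{"hand":0,"travel":[-0.52,0,-0.03],"angular":[0,0,-4]},{"hand":0,"travel":[-1.05,0.04,-0.06],"angular":[0,0,-8]},{"hand":0,"travel":[-1.57,0.11,-0.09],"angular":[0,0,-12]},{"hand":0,"travel":[-2.08,0.22,-0.12],"angular":[0,0,-16]},{"hand":0,"travel":[-2.58,0.37,-0.15],"angular":[0,0,-20]},{"hand":0,"travel":[-3.08,0.55,-0.18],"angular":[0,0,-24]},{"hand":0,"travel":[-3.56,0.76,-0.21],"angular":[0,0,-28]},{"hand":0,"travel":[-4.02,1.01,-0.25],"angular":[0,0,-32]},{"hand":0,"travel":[-4.46,1.29,-0.28],"angular":[0,0,-36]},{"hand":0,"travel":[-4.89,1.6,-0.31],"angular":[0,0,-40]},{"hand":0,"travel":[-5.29,1.94,-0.34],"angular":[0,0,-44]},{"hand":0,"travel":[-5.5,2.1,-0.36],"angular":[0,0,-46]},{"hand":0,"travel":[-5.5,2.1,-0.36],"angular":[0,0,-46]}]'
python3 - <<'E'
from cell import ctrl
from h import *
s=ctrl.read_state();c=[506.5,130.5];print(pull(s,c),s["tool_rot"])
E
```

```text
clock: 5.5
eef_pos: [501.5, 206.3, 119.8]
tool_rot: [3.141, 0.002, 0.081]
force: [1.5, 4.9, -24.4]
width: 9.2
{'r': np.float64(75.95), 'ang': np.float64(93.77), 'rad': np.float64(4.78), 'ccw': np.float64(-1.8), 'fz': np.float64(-24.4), 'z': np.float64(119.8), 'w': 9.2, 't': 5.5} [3.14123767e+00 2.21630515e-03 8.12560124e-02]
```

```bash
python3 -m creep '[{"hand":0.5,"travel":[0,0,0],"angular":[0,0,0]},{"hand":0.5,"travel":[0,0,0],"angular":[0,0,0]},{"hand":0.5,"travel":[0,0,0],"angular":[0,0,0]},{"hand":0.5,"travel":[0,0,0],"angular":[0,0,0]},{"hand":0.5,"travel":[0,0,-4],"angular":[0,0,0]},{"hand":0.5,"travel":[0,0,-8],"angular":[0,0,0]},{"hand":0.5,"travel":[0.8,5.4,-8],"angular":[0,0,0]},{"hand":0.5,"travel":[0.8,10.4,-8],"angular":[0,0,0]},{"hand":0.5,"travel":[0.8,10.4,-8],"angular":[0,0,0]},{"hand":0.5,"travel":[0.8,10.4,-8],"angular":[0,0,0]},{"hand":0.5,"travel":[0.8,10.4,-8],"angular":[0,0,0]}]'
python3 - <<'E'
from cell import ctrl
from h import *
s=ctrl.read_state();print(s["force"],s["tool_rot"])
im=ctrl.get_image("wrist")
for t in ("nut_pin_top","crank_pin_top"):
    for cam in ("wrist","top"):
        if cam=="top": ctrl.get_image("top")
        print(t,cam,[(round(d["confidence"],2),np.round(d["at"],1).tolist()) for d in ctrl.spot_point(cam,t)[:2]])
print(proj(im,[[518,103.5,162],[502,205,141]]))
print(rel(s,[518,103.5,144],4.6))
cv2.imwrite("pics/w3.png",im["frame"][:,:,::-1])
E
```

```text
clock: 6.6
eef_pos: [518.1, 104.4, 200.3]
tool_rot: [-3.141, 0.001, 0.082]
force: [0.8, 0.4, 0.6]
width: 42.9
[0.79363959 0.41818954 0.59972056] [-3.14098269e+00  1.38278018e-03  8.19637756e-02]
nut_pin_top wrist [(0.75, [501.1, 204.6, 135.1])]
nut_pin_top top []
crank_pin_top wrist [(0.84, [516.9, 104.5, 161.7])]
crank_pin_top top []
[[257.34820462 220.55778768]
 [245.45904732  58.8696586 ]]
([-0.01, 0.09, 5.63], [-0.0, 0.1, 0.1])
```

View pics/w3.png

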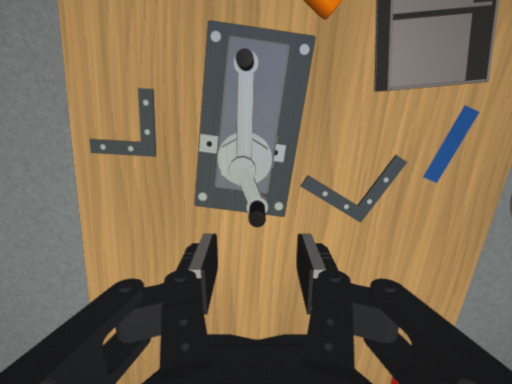

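The picture shows the lever grip turned to (245,59), so the nut is loose. The crank grip top is at (257,217), centred between the jaws. Now I'll descend and grip the crank.

```bash
python3 -m creep '[{"hand":0.5,"travel":[0,0.05,3],"angular":[0,0,0]},{"hand":0.5,"travel":[0,0.05,5],"angular":[0,0,0]},{"hand":0.5,"travel":[0,0.05,5.7],"angular":[0,0,0]},{"hand":0.5,"travel":[0,0.05,5.7],"angular":[0,0,0]},{"hand":0,"travel":[0,0.05,5.7],"angular":[0,0,0]},{"hand":0,"travel":[0,0.05,5.7],"angular":[0,0,0]},{"hand":0,"travel":[0,0.05,5.7],"angular":[0,0,0]},{"hand":0,"travel":[0,0.05,5.7],"angular":[0,0,0]},{"hand":0,"travel":[0,0.05,5.7],"angular":[0,0,0]},{"hand":0,"travel":[0,0.05,5.7],"angular":[0,0,0]}]'
python3 - <<'E'
from cell import ctrl
from h import *
s=ctrl.read_state();c=[506.5,130.5];print(pull(s,c))
for d in range(-8,-72,-8): print(d,arc(s,c,d).round(2).tolist())
E
```

```text
clock: 7.95
eef_pos: [518.4, 103.8, 143.8]
tool_rot: [3.142, 0.001, 0.083]
force: [-1.4, 0.4, 6.5]
width: 9.4
{'r': np.float64(29.17), 'ang': np.float64(-66.03), 'rad': np.float64(-0.96), 'ccw': np.float64(-1.16), 'fz': np.float64(6.53), 'z': np.float64(143.8), 'w': 9.4, 't': 7.95}
-8 [-0.39, 0.11, 0.0]
-16 [-0.8, 0.16, 0.0]
-24 [-1.2, 0.15, 0.0]
-32 [-1.61, 0.09, 0.0]
-40 [-2.0, -0.03, 0.0]
-48 [-2.36, -0.2, 0.0]
-56 [-2.71, -0.42, 0.0]
-64 [-3.02, -0.68, 0.0]
```

```bash
python3 - <<'E'
from cell import ctrl
from h import *
s=ctrl.read_state();c=[506,131.2];print(pull(s,c))
for d in range(-8,-66,-8): print(d,arc(s,c,d).round(2).tolist())
E
```

```text
{'r': np.float64(30.02), 'ang': np.float64(-65.7), 'rad': np.float64(-0.97), 'ccw': np.float64(-1.15), 'fz': np.float64(6.53), 'z': np.float64(143.8), 'w': 9.4, 't': 7.95}
-8 [-0.4, 0.11, 0.0]
-16 [-0.82, 0.17, 0.0]
-24 [-1.24, 0.16, 0.0]
-32 [-1.65, 0.1, 0.0]
-40 [-2.05, -0.02, 0.0]
-48 [-2.43, -0.19, 0.0]
-56 [-2.79, -0.41, 0.0]
-64 [-3.11, -0.69, 0.0]
```

```bash
python3 -m creep '[{"hand":0,"travel":[-0.2,0.06,0],"angular":[0,0,0]},{"hand":0,"travel":[-0.4,0.11,0],"angular":[0,0,0]},{"hand":0,"travel":[-0.61,0.14,0],"angular":[0,0,0]},{"hand":0,"travel":[-0.82,0.17,0],"angular":[0,0,0]},{"hand":0,"travel":[-1.03,0.17,0],"angular":[0,0,0]},{"hand":0,"travel":[-1.24,0.16,0],"angular":[0,0,0]},{"hand":0,"travel":[-1.45,0.14,0],"angular":[0,0,0]},{"hand":0,"travel":[-1.65,0.1,0],"angular":[0,0,0]}]'
python3 - <<'E'
from cell import ctrl
from h import *
s=ctrl.read_state();c=[506,131.2];print(pull(s,c))
E
python3 -m creep '[{"hand":0,"travel":[-0.2,-0.06,0],"angular":[0,0,0]},{"hand":0,"travel":[-0.4,-0.12,0],"angular":[0,0,0]},{"hand":0,"travel":[-0.58,-0.2,0],"angular":[0,0,0]},{"hand":0,"travel":[-0.77,-0.29,0],"angular":[0,0,0]},{"hand":0,"travel":[-0.95,-0.39,0],"angular":[0,0,0]},{"hand":0,"travel":[-1.13,-0.51,0],"angular":[0,0,0]}]'
python3 - <<'E'
from cell import ctrl
from h import *
s=ctrl.read_state();c=[506,131.2];print(pull(s,c))
for d in (-3,-6,-9,-12,-18,-24): print(d,arc(s,c,d).tolist())
E
```

```text
clock: 8.75
eef_pos: [502.0, 101.1, 144.0]
tool_rot: [3.141, 0.0, 0.082]
force: [3.2, -1.1, 0.4]
width: 9.3
{'r': np.float64(30.33), 'ang': np.float64(-97.52), 'rad': np.float64(0.69), 'ccw': np.float64(3.36), 'fz': np.float64(0.42), 'z': np.float64(144.0), 'w': 9.3, 't': 8.75}
clock: 9.35
eef_pos: [490.0, 105.0, 144.0]
tool_rot: [3.141, 0.001, 0.082]
force: [2.0, -2.7, 1.2]
width: 9.2
{'r': np.float64(30.65), 'ang': np.float64(-121.36), 'rad': np.float64(1.23), 'ccw': np.float64(3.1), 'fz': np.float64(1.2), 'z': np.float64(144.0), 'w': 9.2, 't': 9.35}
-3 [-0.1272, -0.0978, -0.0]
-6 [-0.24910000000000002, -0.2022, -0.0]
-9 [-0.3654, -0.3128, -0.0001]
-12 [-0.4758, -0.4293, -0.0001]
-18 [-0.6774, -0.6789, -0.0002]
-24 [-0.8519, -0.9481999999999999, -0.0004]
```

```bash
cat > chk.py <<'E'
from cell import ctrl
from h import *
import sys
d=pull(ctrl.read_state(),[506,131.2]);print({k:float(v) for k,v in d.items()})
sys.exit(int(d["ccw"]>float(sys.argv[1])))
E
python3 - <<'E'
import numpy as np
y=np.radians(4.7)
P=lambda a:30.3*np.array([np.cos(np.radians(a)),np.sin(np.radians(a))])
for a in np.arange(-121.4,-290,-6):
    d=P(a-6)-P(a); print(a.round(1),[round(float(d[0]*np.cos(y)+d[1]*np.sin(y))/10,2),round(float(d[0]*np.sin(y)-d[1]*np.cos(y))/10,2)])
E
```

```text
-121.4 [-0.25, -0.2]
-127.4 [-0.22, -0.22]
-133.4 [-0.2, -0.25]
-139.4 [-0.17, -0.27]
-145.4 [-0.14, -0.28]
-151.4 [-0.11, -0.3]
-157.4 [-0.08, -0.31]
-163.4 [-0.05, -0.31]
-169.4 [-0.02, -0.32]
-175.4 [0.02, -0.32]
-181.4 [0.05, -0.31]
-187.4 [0.08, -0.31]
-193.4 [0.11, -0.3]
-199.4 [0.14, -0.28]
-205.4 [0.17, -0.27]
-211.4 [0.2, -0.25]
-217.4 [0.22, -0.22]
-223.4 [0.25, -0.2]
-229.4 [0.27, -0.17]
-235.4 [0.28, -0.14]
-241.4 [0.3, -0.11]
-247.4 [0.31, -0.08]
-253.4 [0.31, -0.05]
-259.4 [0.32, -0.02]
-265.4 [0.32, 0.02]
-271.4 [0.31, 0.05]
-277.4 [0.31, 0.08]
-283.4 [0.3, 0.11]
-289.4 [0.28, 0.14]
```

```bash
python3 -m creep '[{"hand":0,"travel":[-0.12,-0.1,0],"angular":[0,0,0]},{"hand":0,"travel":[-0.25,-0.2,0],"angular":[0,0,0]}]' >/dev/null; python3 chk.py 4.0 &&
python3 -m creep '[{"hand":0,"travel":[-0.11,-0.11,0],"angular":[0,0,0]},{"hand":0,"travel":[-0.22,-0.22,0],"angular":[0,0,0]}]' >/dev/null && python3 chk.py 4.0 &&
python3 -m creep '[{"hand":0,"travel":[-0.1,-0.12,0],"angular":[0,0,0]},{"hand":0,"travel":[-0.2,-0.25,0],"angular":[0,0,0]}]' >/dev/null && python3 chk.py 4.0
```

```text
{'r': 30.74, 'ang': -127.61, 'rad': -1.29, 'ccw': 3.37, 'fz': 0.05, 'z': 144.0, 'w': 9.4, 't': 9.55}
{'r': 30.8, 'ang': -133.61, 'rad': -0.47, 'ccw': 2.54, 'fz': -0.57, 'z': 144.0, 'w': 9.2, 't': 9.75}
{'r': 30.86, 'ang': -139.68, 'rad': -1.0, 'ccw': 3.12, 'fz': -0.22, 'z': 144.0, 'w': 9.5, 't': 9.95}
```

```bash
python3 -m creep '[{"hand":0,"travel":[-0.08,-0.13,0],"angular":[0,0,0]},{"hand":0,"travel":[-0.16,-0.27,0],"angular":[0,0,0]}]' >/dev/null; python3 chk.py 4.0 &&
python3 -m creep '[{"hand":0,"travel":[-0.07,-0.14,0],"angular":[0,0,0]},{"hand":0,"travel":[-0.13,-0.28,0],"angular":[0,0,0]}]' >/dev/null && python3 chk.py 4.0 &&
python3 -m creep '[{"hand":0,"travel":[-0.05,-0.15,0],"angular":[0,0,0]},{"hand":0,"travel":[-0.1,-0.3,0],"angular":[0,0,0]}]' >/dev/null && python3 chk.py 4.0 &&
python3 -m creep '[{"hand":0,"travel":[-0.03,-0.15,0],"angular":[0,0,0]},{"hand":0,"travel":[-0.07,-0.31,0],"angular":[0,0,0]}]' >/dev/null && python3 chk.py 4.0
```

```text
{'r': 30.91, 'ang': -145.61, 'rad': -1.49, 'ccw': 3.43, 'fz': 0.65, 'z': 144.0, 'w': 8.9, 't': 10.15}
{'r': 30.96, 'ang': -151.45, 'rad': -1.49, 'ccw': 3.63, 'fz': 1.25, 'z': 144.0, 'w': 9.5, 't': 10.35}
{'r': 30.96, 'ang': -157.32, 'rad': -2.47, 'ccw': 3.39, 'fz': 0.89, 'z': 144.0, 'w': 9.3, 't': 10.55}
{'r': 30.97, 'ang': -163.21, 'rad': -1.5, 'ccw': 3.32, 'fz': 0.76, 'z': 144.0, 'w': 9.2, 't': 10.75}
```

```bash
python3 -m creep '[{"hand":0,"travel":[-0.02,-0.16,0],"angular":[0,0,0]},{"hand":0,"travel":[-0.04,-0.31,0],"angular":[0,0,0]}]' >/dev/null; python3 chk.py 4.1 &&
python3 -m creep '[{"hand":0,"travel":[0,-0.16,0],"angular":[0,0,0]},{"hand":0,"travel":[0,-0.32,0],"angular":[0,0,0]}]' >/dev/null && python3 chk.py 4.1 &&
python3 -m creep '[{"hand":0,"travel":[0.01,-0.16,0],"angular":[0,0,0]},{"hand":0,"travel":[0.03,-0.32,0],"angular":[0,0,0]}]' >/dev/null && python3 chk.py 4.1 &&
python3 -m creep '[{"hand":0,"travel":[0.03,-0.15,0],"angular":[0,0,0]},{"hand":0,"travel":[0.06,-0.31,0],"angular":[0,0,0]}]' >/dev/null && python3 chk.py 4.1
```

```text
{'r': 31.0, 'ang': -169.03, 'rad': -1.98, 'ccw': 3.85, 'fz': 1.84, 'z': 144.0, 'w': 9.1, 't': 10.95}
{'r': 30.98, 'ang': -174.92, 'rad': -2.09, 'ccw': 3.92, 'fz': 2.36, 'z': 144.0, 'w': 9.7, 't': 11.15}
{'r': 30.96, 'ang': 179.23, 'rad': -2.13, 'ccw': 2.47, 'fz': 3.13, 'z': 143.9, 'w': 9.2, 't': 11.35}
{'r': 30.99, 'ang': 173.56, 'rad': -2.42, 'ccw': 4.12, 'fz': 2.82, 'z': 143.9, 'w': 9.4, 't': 11.55}
```

```bash
cat > chk.py <<'E'
from cell import ctrl
from h import *
import sys
L=[]
for i in range(4):
    d=pull(ctrl.read_state(),[506,131.2]);L.append(d["ccw"])
    if i<3: ctrl.get_image("wrist")
print({k:float(v) for k,v in d.items()},"ccw",[float(x) for x in L],"mean",np.mean(L).round(2))
sys.exit(int(np.mean(L)>float(sys.argv[1])))
E
python3 chk.py 4; python3 -m creep '[{"hand":0,"travel":[0.05,-0.15,0],"angular":[0,0,0]},{"hand":0,"travel":[0.09,-0.3,0],"angular":[0,0,0]}]' >/dev/null; python3 chk.py 4
```

```text
{'r': 30.96, 'ang': 172.9, 'rad': -1.78, 'ccw': 2.45, 'fz': 2.49, 'z': 143.9, 'w': 9.4, 't': 11.7} ccw [4.12, 2.31, 3.39, 2.45] mean 3.07
{'r': 30.93, 'ang': 166.78, 'rad': -2.67, 'ccw': 3.3, 'fz': 3.22, 'z': 143.9, 'w': 8.9, 't': 12.05} ccw [3.34, 3.23, 2.32, 3.3] mean 3.05
```

```bash
python3 -m creep '[{"hand":0,"travel":[0.06,-0.14,0],"angular":[0,0,0]},{"hand":0,"travel":[0.12,-0.29,0],"angular":[0,0,0]}]' >/dev/null; python3 chk.py 3.6 &&
python3 -m creep '[{"hand":0,"travel":[0.07,-0.14,0],"angular":[0,0,0]},{"hand":0,"travel":[0.15,-0.28,0],"angular":[0,0,0]}]' >/dev/null && python3 chk.py 3.6 &&
python3 -m creep '[{"hand":0,"travel":[0.09,-0.13,0],"angular":[0,0,0]},{"hand":0,"travel":[0.18,-0.26,0],"angular":[0,0,0]}]' >/dev/null && python3 chk.py 3.6 &&
python3 -m creep '[{"hand":0,"travel":[0.1,-0.12,0],"angular":[0,0,0]},{"hand":0,"travel":[0.2,-0.24,0],"angular":[0,0,0]}]' >/dev/null && python3 chk.py 3.6
```

```text
{'r': 30.9, 'ang': 160.61, 'rad': -2.85, 'ccw': 2.9, 'fz': 3.61, 'z': 143.9, 'w': 9.3, 't': 12.4} ccw [3.35, 2.85, 1.5, 2.9] mean 2.65
{'r': 30.87, 'ang': 154.28, 'rad': -2.29, 'ccw': 2.13, 'fz': 3.74, 'z': 143.9, 'w': 9.4, 't': 12.75} ccw [3.22, 2.97, 3.07, 2.13] mean 2.85
{'r': 30.81, 'ang': 148.09, 'rad': -2.78, 'ccw': 2.17, 'fz': 4.08, 'z': 143.9, 'w': 8.6, 't': 13.1} ccw [4.08, 4.59, 3.38, 2.17] mean 3.56
{'r': 30.79, 'ang': 141.94, 'rad': -2.97, 'ccw': 3.12, 'fz': 5.06, 'z': 143.9, 'w': 9.3, 't': 13.45} ccw [3.79, 2.61, 2.72, 3.12] mean 3.06
```

```bash
python3 -m creep '[{"hand":0,"travel":[0.11,-0.11,0],"angular":[0,0,0]},{"hand":0,"travel":[0.22,-0.22,0],"angular":[0,0,0]}]' >/dev/null; python3 chk.py 3.6 &&
python3 -m creep '[{"hand":0,"travel":[0.12,-0.1,0],"angular":[0,0,0]},{"hand":0,"travel":[0.24,-0.2,0],"angular":[0,0,0]}]' >/dev/null && python3 chk.py 3.6 &&
python3 -m creep '[{"hand":0,"travel":[0.13,-0.08,0],"angular":[0,0,0]},{"hand":0,"travel":[0.26,-0.17,0],"angular":[0,0,0]}]' >/dev/null && python3 chk.py 3.6 &&
python3 -m creep '[{"hand":0,"travel":[0.14,-0.07,0],"angular":[0,0,0]},{"hand":0,"travel":[0.28,-0.14,0],"angular":[0,0,0]}]' >/dev/null && python3 chk.py 3.6
```

```text
{'r': 30.76, 'ang': 136.16, 'rad': -3.29, 'ccw': 1.79, 'fz': 4.28, 'z': 143.8, 'w': 9.6, 't': 13.8} ccw [3.36, 3.53, 3.81, 1.79] mean 3.12
{'r': 30.71, 'ang': 130.71, 'rad': -3.83, 'ccw': 2.48, 'fz': 5.28, 'z': 143.8, 'w': 9.4, 't': 14.15} ccw [4.14, 2.1, 3.48, 2.48] mean 3.05
{'r': 30.67, 'ang': 126.63, 'rad': -3.4, 'ccw': 4.48, 'fz': 7.95, 'z': 143.9, 'w': 9.4, 't': 14.5} ccw [4.98, 4.05, 4.75, 4.48] mean 4.57
```

The foot bears: the crank force went from about 3.05 to 4.57 N. I'll let go of the crank and move to the nut grip.

```bash
python3 -m creep '[{"hand":0.45,"travel":[0,0,0],"angular":[0,0,0]},{"hand":0.45,"travel":[0,0,0],"angular":[0,0,0]},{"hand":0.45,"travel":[0,0,0],"angular":[0,0,0]},{"hand":0.45,"travel":[0,0,0],"angular":[0,0,0]},{"hand":0.45,"travel":[0,0,-2],"angular":[0,0,0]},{"hand":0.45,"travel":[0,0,-5],"angular":[0,0,0]},{"hand":0.45,"travel":[0.9,-2.4,-5],"angular":[0,0,0]},{"hand":0.45,"travel":[1.8,-4.9,-5],"angular":[0,0,0]},{"hand":0.45,"travel":[1.8,-4.9,-5],"angular":[0,0,0]},{"hand":0.45,"travel":[1.8,-4.9,-5],"angular":[0,0,0]}]'
python3 - <<'E'
from cell import ctrl
from h import *
s=ctrl.read_state();print(s["force"],s["tool_rot"],rel(s,[501.5,206,118.5],4.6))
im=ctrl.get_image("wrist")
for t in ("nut_pin_top","crank_pin_top","strip_top","foot_bottom"):
    print(t,[(round(d["confidence"],2),np.round(d["at"],1).tolist()) for d in ctrl.spot_point("wrist",t)[:2]])
print(proj(im,[[501.5,206,137]]))
cv2.imwrite("pics/w4.png",im["frame"][:,:,::-1])
E
```

```text
clock: 15.5
eef_pos: [501.4, 206.8, 193.3]
tool_rot: [3.138, 0.005, 0.084]
force: [-1.2, -0.9, -0.0]
width: 38.7
[-1.19818085 -0.92367049 -0.02383801] [3.13782999 0.0048118  0.08371435] ([0.04, 0.06, 7.48], [0.2, 0.3, 0.2])
nut_pin_top [(0.62, [504.4, 209.0, 134.0])]
crank_pin_top [(0.7, [484.2, 158.4, 162.7])]
strip_top []
foot_bottom []
[[257.92062    210.47444411]]
```

View pics/w4.png

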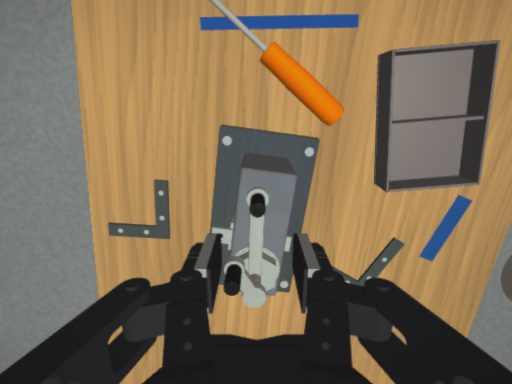

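The picture shows the nut grip top at (258,208), where I predicted it, with the crank at (233,280), clear of the finger path. Descending to grip.

```bash
python3 -m creep '[{"hand":0.45,"travel":[0,0.05,4],"angular":[0,0,0]},{"hand":0.45,"travel":[0,0.05,6],"angular":[0,0,0]},{"hand":0.45,"travel":[0,0.05,7.3],"angular":[0,0,0]},{"hand":0.45,"travel":[0,0.05,7.3],"angular":[0,0,0]},{"hand":0,"travel":[0,0.05,7.3],"angular":[0,0,0]},{"hand":0,"travel":[0,0.05,7.3],"angular":[0,0,0]},{"hand":0,"travel":[0,0.05,7.3],"angular":[0,0,0]},{"hand":0,"travel":[0,0.05,7.3],"angular":[0,0,0]},{"hand":0,"travel":[0,0.05,7.3],"angular":[0,0,0]},{"hand":0,"travel":[0,0.05,7.3],"angular":[0,0,0]}]'
python3 chk.py 99
python3 - <<'E'
from cell import ctrl
from h import *
s=ctrl.read_state();c=[505.7,131.2]
for d in range(-4,-45,-4): print(d,arc(s,c,d).round(2).tolist())
E
```

```text
clock: 16.75
eef_pos: [502.1, 205.0, 121.5]
tool_rot: [3.138, 0.003, 0.081]
force: [-0.7, 0.7, 6.3]
width: 9.0
{'r': 73.85, 'ang': 93.06, 'rad': -0.01, 'ccw': 0.85, 'fz': 6.53, 'z': 121.4, 'w': 9.1, 't': 16.9} ccw [0.67, 0.9, 0.61, 0.85] mean 0.76
-4 [0.51, 0.03, -0.0]
-8 [1.02, 0.1, -0.0]
-12 [1.53, 0.21, -0.0]
-16 [2.02, 0.35, -0.0]
-20 [2.51, 0.53, -0.0]
-24 [2.98, 0.73, -0.01]
-28 [3.44, 0.97, -0.01]
-32 [3.87, 1.25, -0.01]
-36 [4.29, 1.55, -0.01]
-40 [4.69, 1.88, -0.01]
-44 [5.06, 2.23, -0.01]
```

```bash
python3 -m creep '[{"hand":0,"travel":[0.51,0.03,0.02],"angular":[0,0,4]},{"hand":0,"travel":[1.02,0.1,0.04],"angular":[0,0,8]},{"hand":0,"travel":[1.53,0.21,0.06],"angular":[0,0,12]},{"hand":0,"travel":[2.02,0.35,0.08],"angular":[0,0,16]},{"hand":0,"travel":[2.51,0.53,0.1],"angular":[0,0,20]},{"hand":0,"travel":[2.98,0.73,0.12],"angular":[0,0,24]},{"hand":0,"travel":[3.44,0.97,0.14],"angular":[0,0,28]},{"hand":0,"travel":[3.87,1.25,0.16],"angular":[0,0,32]}]'
python3 chk.py 99
python3 - <<'E'
from cell import ctrl
from h import *
s=ctrl.read_state();c=[505.7,131.2];print(s["tool_rot"])
for d in range(-2,-22,-2): print(d,arc(s,c,d).round(2).tolist())
E
```

```text
clock: 17.7
eef_pos: [541.2, 195.8, 121.1]
tool_rot: [3.137, 0.001, -0.48]
force: [-5.3, -0.8, 13.3]
width: 8.6
{'r': 73.51, 'ang': 60.58, 'rad': -2.43, 'ccw': 1.19, 'fz': 10.64, 'z': 121.2, 'w': 9.0, 't': 17.85} ccw [4.23, 1.43, 1.02, 1.19] mean 1.97
[ 3.13699208e+00 -9.67730818e-04 -4.78119344e-01]
-2 [0.26, 0.01, 0.0]
-4 [0.51, 0.04, 0.0]
-6 [0.77, 0.07, 0.0]
-8 [1.02, 0.11, 0.0]
-10 [1.27, 0.16, 0.0]
-12 [1.52, 0.22, 0.0]
-14 [1.77, 0.29, 0.0]
-16 [2.02, 0.36, 0.0]
-18 [2.26, 0.45, 0.0]
-20 [2.5, 0.54, 0.0]
```

```bash
python3 -m creep '[{"hand":0,"travel":[0.26,0.01,-0.05],"angular":[0,0,2]},{"hand":0,"travel":[0.51,0.04,-0.1],"angular":[0,0,4]},{"hand":0,"travel":[0.51,0.04,-0.1],"angular":[0,0,4]}]' >/dev/null; python3 chk.py 4.5 &&
python3 -m creep '[{"hand":0,"travel":[0.2,0.01,0],"angular":[0,0,1.5]},{"hand":0,"travel":[0.38,0.02,0],"angular":[0,0,3]},{"hand":0,"travel":[0.38,0.02,0],"angular":[0,0,3]}]' >/dev/null && python3 chk.py 4.5 &&
python3 -m creep '[{"hand":0,"travel":[0.2,0.01,0],"angular":[0,0,1.5]},{"hand":0,"travel":[0.38,0.02,0],"angular":[0,0,3]},{"hand":0,"travel":[0.38,0.02,0],"angular":[0,0,3]}]' >/dev/null && python3 chk.py 4.5
```

```text
{'r': 73.19, 'ang': 57.08, 'rad': -0.7, 'ccw': 3.29, 'fz': -2.27, 'z': 121.8, 'w': 8.9, 't': 18.3} ccw [3.77, 2.88, 2.72, 3.29] mean 3.16
{'r': 73.12, 'ang': 53.76, 'rad': 0.61, 'ccw': 1.97, 'fz': -1.78, 'z': 121.8, 'w': 9.1, 't': 18.75} ccw [1.95, 2.41, 3.5, 1.97] mean 2.46
{'r': 73.09, 'ang': 50.58, 'rad': -0.46, 'ccw': 2.13, 'fz': -1.19, 'z': 121.8, 'w': 9.2, 't': 19.2} ccw [2.07, 2.23, 3.25, 2.13] mean 2.42
```

```bash
python3 -m creep '[{"hand":0,"travel":[0.16,0.01,0],"angular":[0,0,1.2]},{"hand":0,"travel":[0.32,0.02,0],"angular":[0,0,2.5]},{"hand":0,"travel":[0.32,0.02,0],"angular":[0,0,2.5]}]' >/dev/null; python3 chk.py 6.5 &&
python3 -m creep '[{"hand":0,"travel":[0.16,0.01,0],"angular":[0,0,1.2]},{"hand":0,"travel":[0.32,0.02,0],"angular":[0,0,2.5]},{"hand":0,"travel":[0.32,0.02,0],"angular":[0,0,2.5]}]' >/dev/null && python3 chk.py 6.5 &&
python3 -m creep '[{"hand":0,"travel":[0.16,0.01,0],"angular":[0,0,1.2]},{"hand":0,"travel":[0.32,0.02,0],"angular":[0,0,2.5]},{"hand":0,"travel":[0.32,0.02,0],"angular":[0,0,2.5]}]' >/dev/null && python3 chk.py 6.5
```

```text
{'r': 73.09, 'ang': 48.12, 'rad': -1.04, 'ccw': 4.21, 'fz': -0.53, 'z': 121.8, 'w': 9.2, 't': 19.65} ccw [3.83, 3.42, 3.32, 4.21] mean 3.7
{'r': 73.04, 'ang': 45.68, 'rad': -1.38, 'ccw': 4.33, 'fz': -0.24, 'z': 121.8, 'w': 8.7, 't': 20.1} ccw [4.02, 3.85, 3.88, 4.33] mean 4.02
{'r': 73.02, 'ang': 43.59, 'rad': -1.62, 'ccw': 4.45, 'fz': 0.84, 'z': 121.9, 'w': 9.1, 't': 20.55} ccw [5.68, 5.78, 5.84, 4.45] mean 5.44
```

```bash
python3 -m creep '[{"hand":0,"travel":[0.16,0.01,0],"angular":[0,0,1.2]},{"hand":0,"travel":[0.32,0.02,0],"angular":[0,0,2.5]},{"hand":0,"travel":[0.32,0.02,0],"angular":[0,0,2.5]}]' >/dev/null; python3 chk.py 7.5 &&
python3 -m creep '[{"hand":0,"travel":[0.13,0.01,0],"angular":[0,0,1]},{"hand":0,"travel":[0.26,0.01,0],"angular":[0,0,2]},{"hand":0,"travel":[0.26,0.01,0],"angular":[0,0,2]}]' >/dev/null && python3 chk.py 7.5 &&
python3 -m creep '[{"hand":0,"travel":[0.13,0.01,0],"angular":[0,0,1]},{"hand":0,"travel":[0.26,0.01,0],"angular":[0,0,2]},{"hand":0,"travel":[0.26,0.01,0],"angular":[0,0,2]}]' >/dev/null && python3 chk.py 7.5
```

```text
{'r': 73.01, 'ang': 41.86, 'rad': -0.75, 'ccw': 6.82, 'fz': 0.48, 'z': 121.9, 'w': 8.7, 't': 21.0} ccw [5.86, 5.0, 5.54, 6.82] mean 5.8
{'r': 73.01, 'ang': 40.84, 'rad': -2.39, 'ccw': 6.91, 'fz': 1.41, 'z': 121.9, 'w': 9.2, 't': 21.45} ccw [6.24, 5.99, 6.93, 6.91] mean 6.52
{'r': 73.0, 'ang': 40.2, 'rad': -1.93, 'ccw': 7.0, 'fz': 1.42, 'z': 122.0, 'w': 9.1, 't': 21.9} ccw [7.07, 7.47, 7.71, 7.0] mean 7.31
```

```bash
python3 -m creep '[{"hand":0,"travel":[0.2,0.01,0],"angular":[0,0,1]},{"hand":0,"travel":[0.38,0.01,0],"angular":[0,0,2]},{"hand":0,"travel":[0.38,0.01,0],"angular":[0,0,2]}]' >/dev/null; python3 chk.py 9 &&
python3 -m creep '[{"hand":0,"travel":[0.2,0.01,0],"angular":[0,0,1]},{"hand":0,"travel":[0.38,0.01,0],"angular":[0,0,2]},{"hand":0,"travel":[0.38,0.01,0],"angular":[0,0,2]}]' >/dev/null && python3 chk.py 9
```

```text
{'r': 72.99, 'ang': 38.76, 'rad': -2.99, 'ccw': 7.42, 'fz': 1.94, 'z': 122.0, 'w': 8.9, 't': 22.35} ccw [7.76, 8.07, 6.61, 7.42] mean 7.46
{'r': 72.97, 'ang': 37.43, 'rad': -1.66, 'ccw': 8.05, 'fz': 1.35, 'z': 122.0, 'w': 9.3, 't': 22.8} ccw [7.07, 8.03, 7.43, 8.05] mean 7.64
```

```bash
python3 -m creep '[{"hand":0,"travel":[0.2,0.01,0],"angular":[0,0,1]},{"hand":0,"travel":[0.42,0.01,0],"angular":[0,0,2]},{"hand":0,"travel":[0.42,0.01,0],"angular":[0,0,2]}]' >/dev/null; python3 chk.py 9 &&
python3 -m creep '[{"hand":0,"travel":[0.2,0.01,0],"angular":[0,0,1]},{"hand":0,"travel":[0.42,0.01,0],"angular":[0,0,2]},{"hand":0,"travel":[0.42,0.01,0],"angular":[0,0,2]}]' >/dev/null && python3 chk.py 9
```

```text
{'r': 72.94, 'ang': 35.66, 'rad': -2.17, 'ccw': 6.82, 'fz': 1.12, 'z': 122.1, 'w': 8.8, 't': 23.25} ccw [7.42, 7.22, 7.55, 6.82] mean 7.25
{'r': 72.9, 'ang': 34.62, 'rad': -1.57, 'ccw': 9.97, 'fz': 0.81, 'z': 122.1, 'w': 9.3, 't': 23.7} ccw [9.01, 9.35, 8.62, 9.97] mean 9.24
```

```bash
python3 -m creep '[{"hand":0,"travel":[0.2,0.01,0],"angular":[0,0,1]},{"hand":0,"travel":[0.36,0.01,0],"angular":[0,0,1.5]},{"hand":0,"travel":[0.36,0.01,0],"angular":[0,0,1.5]}]' >/dev/null; python3 chk.py 9.6
```

```text
{'r': 72.94, 'ang': 34.35, 'rad': -2.39, 'ccw': 9.79, 'fz': 0.86, 'z': 122.2, 'w': 9.0, 't': 24.15} ccw [10.7, 10.06, 9.28, 9.79] mean 9.96
```

The pull holds steady at 10 N, which is firmly tight. Letting go.

```bash
python3 -m creep '[{"hand":0,"travel":[0,0,0],"angular":[0,0,0]},{"hand":0.5,"travel":[0,0,0],"angular":[0,0,0]},{"hand":0.5,"travel":[0,0,0],"angular":[0,0,0]},{"hand":0.5,"travel":[0,0,0],"angular":[0,0,0]},{"hand":0.5,"travel":[0,0,0],"angular":[0,0,0]},{"hand":0.5,"travel":[0,0,-3],"angular":[0,0,0]},{"hand":0.5,"travel":[0,0,-7],"angular":[0,0,0]},{"hand":0.5,"travel":[0,0,-10],"angular":[0,0,0]},{"hand":0.5,"travel":[0,0,-10],"angular":[0,0,0]},{"hand":0.5,"travel":[0,0,-10],"angular":[0,0,0]}]'
python3 - <<'E'
from cell import ctrl
from h import *
out=[]
im=ctrl.get_image("wrist");out.append(im["frame"])
for t in ("nut_pin_top","crank_pin_top"):
    print(t,[(round(d["confidence"],2),np.round(d["at"],1).tolist()) for d in ctrl.spot_point("wrist",t)[:2]])
im=ctrl.get_image("scene");u,v=proj(im,[[506,131,94]])[0].astype(int)
out.append(cv2.resize(im["frame"][v-48:v+48,u-64:u+64],(512,384),interpolation=2))
cv2.imwrite("pics/e.png",cv2.resize(np.hstack(out),(800,300))[:,:,::-1]);print(ctrl.read_state()["force"])
E
```

```text
clock: 25.15
eef_pos: [568.3, 171.2, 222.7]
tool_rot: [3.133, 0.014, -1.053]
force: [0.5, 0.2, -0.0]
width: 42.8
nut_pin_top [(0.67, [566.7, 173.7, 133.1])]
crank_pin_top [(0.56, [487.2, 153.7, 163.3])]
[0.43301268 0.53833684 0.87893574]
```

View pics/e.png

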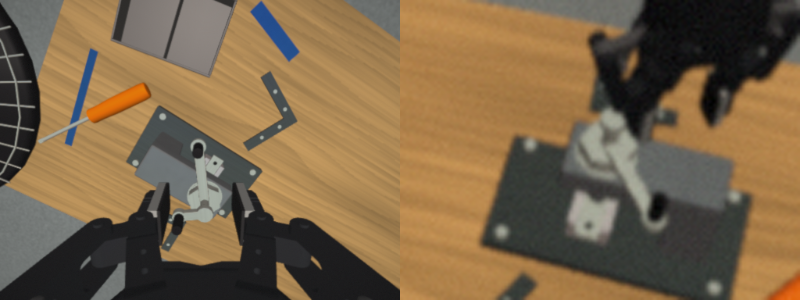

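The picture shows the lever grip at (198,150), the crank at (178,225), the strip in its channel, and the gripper well clear of the jig. Handing in.

```bash
python3 -c "
from cell import ctrl
print(ctrl.finish_job())"
```

```text
the job is handed in; nothing more can be done
None
```

The job is done and handed in at about 25 s on the robot's clock; no verdict was reported.

- **Loosening:** I backed the lock nut off by about 0.82 rad. The wrist picture confirmed the lever had moved.
- **Stop screw:** I wound it down about 2.9 rad. The averaged pull at the crank rose from about 3.05 N to 4.6 N, so the foot bears with the light pressure asked for. That is read from the crank pull; the foot's own force on the strip was not measured.
- **Tightening:** I pulled the nut to about 0.2 rad past where it started, with a steady pull averaging 10.0 N (readings 9.3 to 10.7 N), then let go.

**Last checks:** the gripper was open, well clear of the jig, and the tool force was near zero. The lever was still at about 35° and the crank was where I left it. By eye, the strip was in its channel and the bystanders in view looked undisturbed.

**Disagreements:**
- Single force readings scattered by about ±1 N, so I relied on averages.
- While I loosened the nut, the tool briefly showed about 24 N vertically, because I was raising it faster than the grip rose.
- The axis estimate was off by about 1 mm, so radii read about 31 mm for the crank and 73 mm for the nut, against 30 and 75 mm nominal.

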